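# Scoop a walnut out of the tote corner and weigh it

## Robot

A 6-joint arm with a two-finger parallel gripper is mounted at the origin on the work surface. World frame = base frame: x ahead of the robot, y to its left, z up, the work surface at z = 0. Lengths are in m, angles in rad, forces in N, time in s.
With the tool pointing down it reaches from about 0.35 to 0.725 m from the base axis. Payload 4.3 kg.
Tool frame: the origin (TCP) lies between the finger pads; the fingertips stand 11 mm ahead of it and the grasp point (between the pads) lies 8 mm behind it (env.tip_reach is the z of the fingertips in the tool frame, in m); z points along the fingers, y is the direction in which the jaws open and shut (so a half turn about z gives the same grasp; the last joint's range is limited). The gripper opens to 85 mm and grips with 20 to 120 N. Pads are 22 mm wide; open, the fingers measure 114 mm over their backs; the gripper's body (76 mm by 85 mm) begins 54 mm behind the grasp point. The pads swing forward as they close: fully open they stand 13 mm farther back than shut.
Start: joints at [-1.343, 0.377, 0.081, 1.274, 0, 1.46], TCP at [0.191, -0.543, 0.242] pointing down, gripper open.
Joint ranges: [-2.72, 2.72], [-0.84, 1.66], [-1.02, 1.22], [-1.77, 2.12], [-1.37, 1.28], [-3.14, 3.14]. Speed limits (rad/s): [2.57, 2.57, 3.14, 3.14, 3.14, 3.14].

## Interface

Orientations are given as a unit quaternion [x, y, z, w].
In Python, from rig import telemetry, imaging, env gives the robot as it stands.
- The arm moves only by the shell command python3 -m inch 'ROWS'. ROWS is JSON, a list of rows, each an object with "delta_pos": the shift along the tool's x, y, z in cm, a list of three; "turn": the turn, a rotation vector about the tool's x, y, z in degrees, a list of three; "claw": the closure in counts, from 0 (fully open) to 255 (shut). A call has 1 to 12 rows; each row is the pose to reach, as a shift and turn from the pose measured when the call began, along the tool's axes at that moment; what a row does not reach only later rows make up. A row lasts 1/12 s, in which the tool goes at most 41.7 mm and 7.16 degrees, less where a joint would pass 70% of its speed; a pose out of reach is approached as far as the arm can. A call with a gripper value outside its range is refused whole. The fingers move at their own pace and stop on an object; the grip force is fixed at half the most. Time passes only in rows, so rows that repeat a pose let the fingers close. It gives the time, the measured TCP pose, the force and the opening at its end, in the units of the state.
- telemetry.get_obs(): the state, without advancing time (a new reading comes with each control period).
- imaging.read_camera(name): name is "side" or "top"; returns a dict with "frame" (420x560x3 uint8, red, green, blue), "camera_matrix" (3x3 intrinsics, pixels), "rvec" (rotation vector, rad) and "tvec" (3), from world to camera coordinates, as OpenCV has them. Camera axes: x right, y down, z forward; pixel columns grow to the right and rows downward; lengths in m; the calibration is good to about 2 mm. A picture is of the moment at which its call begins. There is no depth.
- env.finish_job(): hands the job in, once; it reports no verdict.
The state is a dict: "t": time; "joint_positions": joint angles; "qd": joint speeds; "joint_torque": joint torques, N m; "eef_pos": TCP position; "orientation": TCP orientation; "contact_force": force on the tool from outside, world axes, zero at the start; "torque": the same for the moment, N m; "opening": finger opening in m.
Only numpy, scipy, OpenCV 4.12 (cv2) and the standard library are available. Lean on these libraries where they do the work, as an engineer would, in place of code of your own. Each camera call takes 0.05 s, during which the arm holds its last target.

## Task

Take the red scoop off the scale, trap the walnut in a corner of the white tote and slide the scoop under it there, using the corner as a backstop, so that it ends up in the scoop's bowl. Then set the scoop with the walnut in it gently back near the middle of the scale's platform, standing level, and let go. Do not touch the walnut with the gripper.

Things in the scene. Friction and masses are not known exactly. Their poses are not given: they have to be found in the camera images.
- scoop_grip (a point): Centre of the red plastic scoop's handle (scoop: 140 g, loose, stands level on the scale, nose away from the robot). Axes: x to the nose, y left, z up. Handle: level bar 90 (x) x 22 (y) x 18 (z) mm, free on both sides. The point is 78 mm above the scoop's flat underside, 170 mm behind its tip, 42 mm behind the bowl's rear face; the strut below the bar starts 15 mm ahead of it.
- scoop_tip (a point): Tip of the scoop's nose, at its underside; same axes. Flat nose 2 mm thick, right-angled point 36 mm long: fits a square corner. Bowl behind: 77 mm wide (72 inside), walls 30 mm high start 48 mm behind the tip. A 6 degree ramp inside rises to a 4.5 mm sill 65 mm behind the tip, then 60 mm flat floor. Nose up 12 degrees rolls a ball from the nose over the sill, where it stays when levelled.
- walnut_center (a point): Centre of a walnut in its shell, tan with dark seam, a smooth rolling ball 36 mm across, 14 g. It lies on the tote's floor near one of the tote's two far corners (+x, and +y or -y in the tote's axes), its centre 38 to 65 mm from both walls. A flat blue screw cap near the other far corner is a bystander.
- tote: White rectangular tote, fixed, open on top, 268 (x) by 288 (y) by 80 mm high; walls and floor 4 mm thick, so the inside is 260 by 280 mm, with square corners at x = +-130, y = +-140 mm. Smooth slippery plastic. Origin under the centre of its base, on the table; x points away from the robot.
- scale: Bench scale, fixed: steel platform 240 (x) by 220 mm (y) on a black base, top 50 mm above the table, low black display (36 mm high) beyond its far edge. Origin on the table under the platform's centre; x points away from the robot. It may stand on either side, the tote on the other.

How it is judged:
By the outcome, as a careful person would: the job done as asked, in the order asked, and still so for the second after the job is handed in, with the robot touching nothing.
It also fails if it takes over 58 s, if anything falls off the work surface, if the arm or the gripper's body presses on something with over 40 N, if the wrist force passes 120 N, or if a joint passes its speed limit or range.

## Working session

There is one attempt and no reset: what is moved stays moved. The work goes in short steps, Python scripts to look and compute and a shell command to move; the robot and the scene stay as the last step left them, time stands still between calls to the robot, and variables do not carry over. Pictures are saved under pics/ and viewed, and the job is handed in when it is done.

```bash
ls; mkdir -p pics
python3 - <<'E'
from rig import telemetry, imaging, env
import cv2
print(telemetry.get_obs()); print(env.tip_reach)
for n in("side","top"):
    r=imaging.read_camera(n); cv2.imwrite(f"pics/{n}0.png",r["frame"][:,:,::-1]); print(n,r["camera_matrix"],r["rvec"],r["tvec"])
E
```

```text
pics
{'t': 0.0, 'joint_positions': array([-1.34329366e+00,  3.78105158e-01,  7.96294891e-02,  1.27438477e+00,
       -9.49376765e-06,  1.46053211e+00]), 'qd': array([ 0.00027316, -0.00017196, -0.00075869,  0.0003572 , -0.00090109,
       -0.00077163]), 'joint_torque': array([ 8.33252648e-05, -4.63602233e+01,  2.69877219e+01,  2.06259149e-02,
       -1.39383806e-04, -5.80372273e-06]), 'eef_pos': array([ 0.1904242 , -0.54188829,  0.2413382 ]), 'orientation': array([ 9.85772529e-01,  1.68081694e-01, -6.52024153e-05, -1.03000532e-03]), 'contact_force': array([-1.2129989 ,  0.13413196,  0.79326092]), 'torque': array([ 0.01653191,  0.04108051, -0.03432936]), 'opening': 0.08503528225810462}
0.011
side [[450.87766564   0.         286.45561725]
 [  0.         450.87766564 209.83346829]
 [  0.           0.           1.        ]] [ 2.24892274 -0.85527966  0.34411338] [-0.43162153  0.32163237  0.57926235]
top [[436.32779825   0.         275.15308498]
 [  0.         436.32779825 220.08944238]
 [  0.           0.           1.        ]] [ 2.1017051  -2.15400325  0.16934501] [0.00547854 0.55491258 0.77923492]
```

View pics/side0.png

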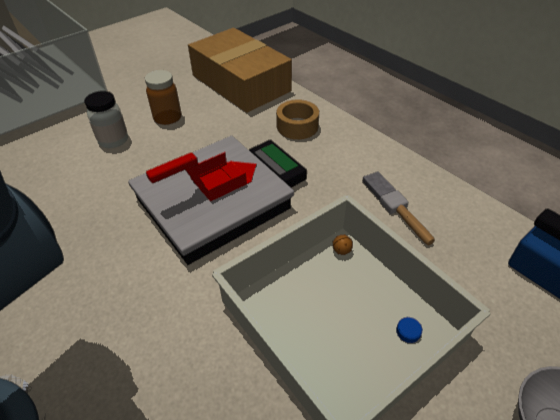

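View pics/top0.png

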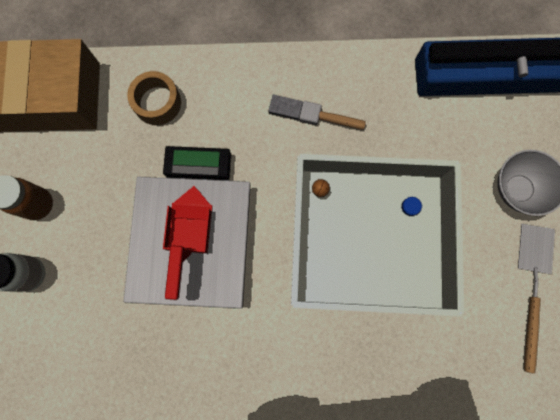

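```bash
cat > h.py <<'E'
import numpy as np, cv2
from rig import telemetry, imaging, env
def cam(n):
    r=imaging.read_camera(n); R=cv2.Rodrigues(r["rvec"])[0]
    return r["frame"],r["camera_matrix"],R,np.array(r["tvec"]).ravel()
def onplane(c,uv,z):
    _,K,R,t=c; d=R.T@np.linalg.solve(K,[uv[0],uv[1],1.]); o=-R.T@t
    return o+d*(z-o[2])/d[2]
def tri(cs,uvs):
    P=[c[1]@np.c_[c[2],c[3]] for c in cs]
    X=cv2.triangulatePoints(P[0],P[1],np.float64(uvs[0]).reshape(2,1),np.float64(uvs[1]).reshape(2,1)).ravel()
    return X[:3]/X[3]
def proj(c,X):
    p=c[1]@(c[2]@np.asarray(X,float)+c[3]); return p[:2]/p[2]
def mask(c,lo,hi):
    h=cv2.cvtColor(c[0],cv2.COLOR_RGB2HSV); return cv2.inRange(h,lo,hi)
def red(c):
    h=cv2.cvtColor(c[0],cv2.COLOR_RGB2HSV)
    return cv2.inRange(h,(0,215,90),(4,255,255))|cv2.inRange(h,(174,215,90),(180,255,255))
def blob(m,roi=None):
    n,l,s,ce=cv2.connectedComponentsWithStats(m); i=1+np.argmax(s[1:,4]); return ce[i],s[i]
E
python3 - <<'E'
from h import *
T=cam("top");S=cam("side")
# zooms
for n,c,(x0,y0,x1,y1) in(("zt",T,(120,140,310,320)),("zt2",T,(285,145,475,325)),("zs",S,(120,120,320,270))):
    k=cv2.resize(c[0][y0:y1,x0:x1,::-1],None,fx=4 if n=='zs' else 3.3,fy=4 if n=='zs' else 3.3,interpolation=cv2.INTER_CUBIC); cv2.imwrite(f"pics/{n}.png",k)
mm=[]
for c,r in((T,(300,170,345,205)),(S,(325,230,360,260))):
    m=mask(c,(5,110,60),(22,255,255)); z=np.zeros_like(m); z[r[1]:r[3],r[0]:r[2]]=m[r[1]:r[3],r[0]:r[2]]
    ce,s=blob(z); mm.append(ce); print(ce,s)
print("walnut tri",tri((T,S),mm),"plane",onplane(T,mm[0],.022),onplane(S,mm[1],.022))
m=red(T);ce,s=blob(m);print("red",ce,s)
cnt=max(cv2.findContours(m,0,1)[0],key=cv2.contourArea)
print(cv2.approxPolyDP(cnt,2,True)[:,0].tolist())
E
```

```text
[320.49528302 187.50471698] [313 180  16  16 212]
[342.34962406 243.18796992] [333 234  19  19 266]
walnut tri [ 0.62145735 -0.09877942  0.02579393] plane [ 0.62215435 -0.09900019  0.022     ] [ 0.62424479 -0.09695425  0.022     ]
red [190.4775641  211.94551282] [172 205  39  15 312]
[[172, 208], [177, 209], [175, 218], [189, 216], [194, 219], [196, 215], [196, 218], [204, 219], [206, 214], [208, 216], [206, 209], [210, 207], [197, 209], [181, 205], [175, 208], [173, 205]]
```

View pics/zt.png

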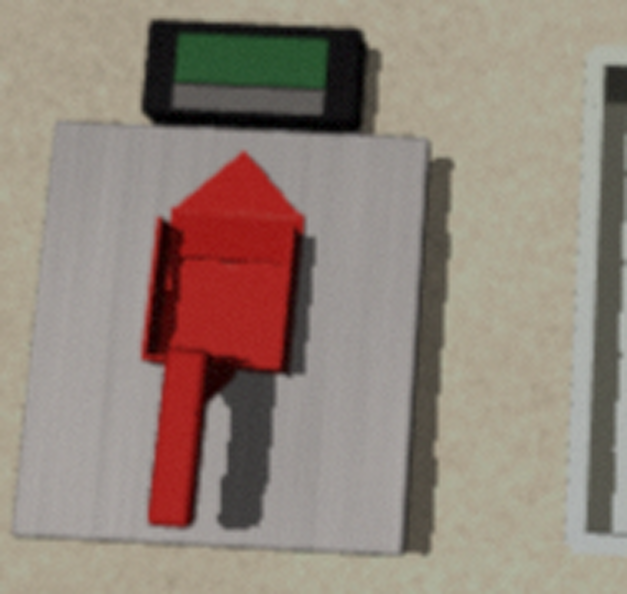

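View pics/zt2.png

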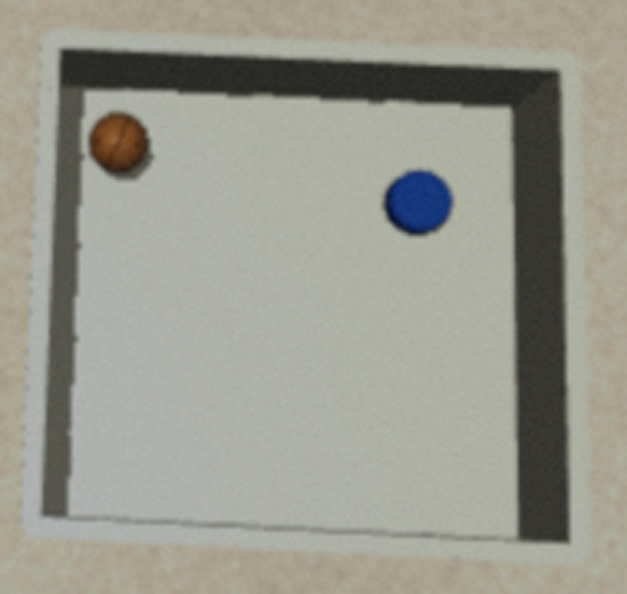

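View pics/zs.png

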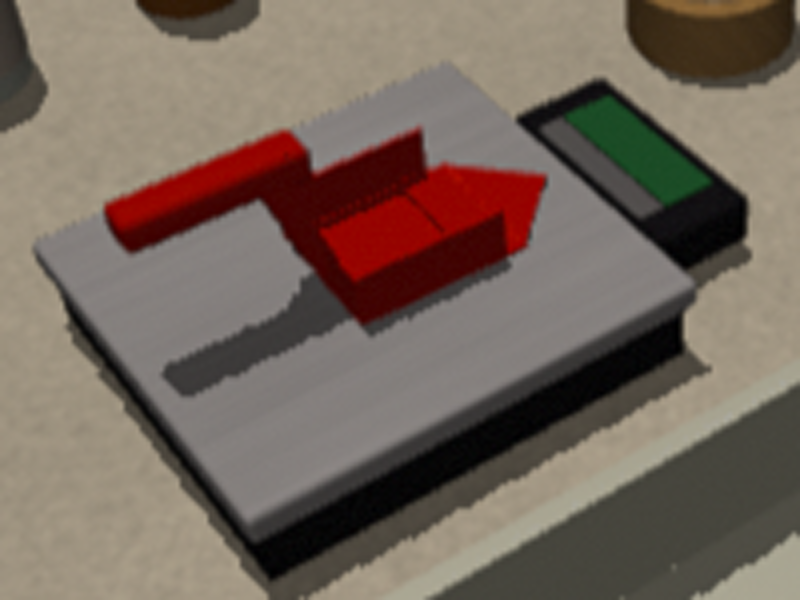

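Run:
```python
from h import *
T=cam("top");S=cam("side")
a=lambda p,o,s=3.3:((p[0]+.5)/s-.5+o[0],(p[1]+.5)/s-.5+o[1])
P=lambda ps,o,z:np.array([onplane(T,a(p,o),z) for p in ps])
np.set_printoptions(precision=4,suppress=True)
sc=P([(56,122),(428,138),(403,553),(12,536)],(120,140),.05);print("scale",sc,sc.mean(0))
d=sc[0]-sc[3]+sc[1]-sc[2];print("yaw",np.degrees(np.arctan2(d[1],d[0])),[np.linalg.norm(sc[i]-sc[i-1]) for i in range(4)])
r=P([(61,50),(560,72),(568,541),(43,516)],(285,145),.08);print("rim",r,r.mean(0),[np.linalg.norm(r[i]-r[i-1]) for i in range(4)])
f=P([(84,88),(513,104),(518,538),(67,516)],(285,145),.004);print("floor",f,f.mean(0),[np.linalg.norm(f[i]-f[i-1]) for i in range(4)])
for q in(r,f):
    d=q[0]-q[3]+q[1]-q[2];print("yaw",np.degrees(np.arctan2(d[1],d[0])));d=q[0]-q[1]+q[3]-q[2];print(np.degrees(np.arctan2(-d[0],d[1])))
tip=onplane(T,a((244,152),(120,140)),.052)
h=P([(171,525),(186,350)],(120,140),.137);print("tip",tip,"handle",h,h.mean(0))
d=tip-h[0];print("scoop yaw",np.degrees(np.arctan2(d[1],d[0])),np.linalg.norm(d[:2]), "bar yaw",np.degrees(np.arctan2(*(h[1]-h[0])[[1,0]])))
# side
b=lambda p:a(p,(120,120),4)
print("tip side",onplane(S,b((546,178)),.052), tri((T,S),(a((244,152),(120,140)),b((546,178)))))
print("handle rear side L,R", onplane(S,b((108,207)),.137),onplane(S,b((130,228)),.137))
o=telemetry.get_obs()
from scipy.spatial.transform import Rotation as Ro
print(Ro.from_quat(o["orientation"]).as_matrix(),o["t"])
```

```text
scale [[0.6462 0.2568 0.05  ]
 [0.6308 0.0395 0.05  ]
 [0.3945 0.0566 0.05  ]
 [0.4088 0.2742 0.05  ]] [0.5201 0.1568 0.05  ]
yaw -4.158433725061985 [np.float64(0.23804617020359767), np.float64(0.21786932400907175), np.float64(0.23687590009895168), np.float64(0.21813934842438523)]
rim [[ 0.6616 -0.0632  0.08  ]
 [ 0.6412 -0.3416  0.08  ]
 [ 0.3842 -0.3221  0.08  ]
 [ 0.4037 -0.0447  0.08  ]] [ 0.5227 -0.1929  0.08  ] [np.float64(0.25856130447993253), np.float64(0.2792080116471851), np.float64(0.2576710859350729), np.float64(0.27804194962203754)]
floor [[ 0.6609 -0.0811  0.004 ]
 [ 0.6437 -0.3429  0.004 ]
 [ 0.3836 -0.3231  0.004 ]
 [ 0.4023 -0.0616  0.004 ]] [ 0.5226 -0.2022  0.004 ] [np.float64(0.2593661014260944), np.float64(0.2623272271151486), np.float64(0.2608187461563991), np.float64(0.26220050514720217)]
yaw -4.221170825584761
-4.11144159379238
yaw -4.328006759522165
-3.927189687421112
tip [0.6248 0.1462 0.052 ] handle [[0.4131 0.1641 0.137 ]
 [0.5003 0.1579 0.137 ]] [0.4567 0.161  0.137 ]
scoop yaw -4.820529787307854 0.2124347461622033 bar yaw -4.047613839492435
tip side [0.6243 0.1438 0.052 ] [0.6259 0.1466 0.0492]
handle rear side L,R [0.4149 0.1715 0.137 ] [0.4151 0.1537 0.137 ]
[[ 0.9435  0.3314 -0.0002]
 [ 0.3314 -0.9435  0.0007]
 [ 0.0001 -0.0007 -1.    ]] 0.3
```

```bash
cat >> h.py <<'E'
from scipy.spatial.transform import Rotation as Ro
np.set_printoptions(precision=4,suppress=True)
# tool frame for scoop with heading yaw(deg), nose-up pitch(deg): tool x=-scoop x, tool y=+scoop y, tool z=-scoop z
def Rs(yaw,pitch=0): return Ro.from_euler("ZY",[yaw,-pitch],degrees=True)*Ro.from_matrix(np.diag([-1.,1,-1]))
def rel(pos,yaw,pitch=0):
    o=telemetry.get_obs(); Rc=Ro.from_quat(o["orientation"])
    d=Rc.inv().apply(np.array(pos)-o["eef_pos"])*100; w=np.degrees((Rc.inv()*Rs(yaw,pitch)).as_rotvec())
    print("pos",np.round(d,2).tolist(),"turn",np.round(w,2).tolist()); return d,w
def state():
    o=telemetry.get_obs(); Rc=(Ro.from_quat(o["orientation"])*Ro.from_matrix(np.diag([-1.,1,-1]))).as_euler("ZYX",degrees=True)
    print("t %.2f"%o["t"],"pos",o["eef_pos"],"yaw,-pitch,roll",Rc,"F",o["contact_force"],"M",o["torque"],"open %.4f"%o["opening"],"q",o["joint_positions"])
E
python3 - <<'E'
from h import *
state()
rel([.44,-.3,.24],60);rel([.5,0,.24],140);rel([.456,.160,.24],-4.5)
E
```

```text
t 0.30 pos [ 0.1905 -0.5423  0.242 ] yaw,-pitch,roll [-160.6437    0.0041   -0.0408] F [-0.4346  0.3453  0.1109] M [0.0188 0.0139 0.0148] open 0.0854 q [-1.3433  0.3776  0.0805  1.2744 -0.      1.4605]
pos [31.57, -14.59, 0.21] turn [-0.02, 0.05, 139.36]
pos [47.17, -40.91, 0.23] turn [-0.04, 0.02, 59.36]
pos [48.32, -57.46, 0.24] turn [-0.01, -0.06, -156.14]
```

```bash
python3 -m inch '[{"delta_pos":[16,-7.5,0],"turn":[0,0,-28],"claw":0},{"delta_pos":[16,-7.5,0],"turn":[0,0,-28],"claw":0},{"delta_pos":[16,-7.5,0],"turn":[0,0,-28],"claw":0},{"delta_pos":[16,-7.5,0],"turn":[0,0,-28],"claw":0},{"delta_pos":[32,-15,0],"turn":[0,0,-56],"claw":0},{"delta_pos":[32,-15,0],"turn":[0,0,-56],"claw":0},{"delta_pos":[32,-15,0],"turn":[0,0,-56],"claw":0},{"delta_pos":[32,-15,0],"turn":[0,0,-56],"claw":0},{"delta_pos":[40,-28,0],"turn":[0,0,-84],"claw":0},{"delta_pos":[40,-28,0],"turn":[0,0,-84],"claw":0},{"delta_pos":[40,-28,0],"turn":[0,0,-84],"claw":0},{"delta_pos":[40,-28,0],"turn":[0,0,-84],"claw":0}]'
python3 - <<'E'
from h import *
state(); rel([.455,.160,.2],-4.5)
E
```

```text
t: 1.3
eef_pos: [0.4745, -0.1467, 0.2422]
orientation: [0.618, 0.786, 0.0, -0.0]
contact_force: [0.7, -0.1, 0.2]
opening: 0.0853
t 1.30 pos [ 0.4745 -0.1467  0.2422] yaw,-pitch,roll [-76.3109   0.0306   0.013 ] F [ 0.7006 -0.1439  0.2432] M [-0.038  -0.014   0.0427] open 0.0853 q [-0.428   0.2183 -0.1383  1.2144  0.0006  0.9039]
pos [30.26, 5.36, 4.24] turn [0.03, -0.02, -71.81]
```

```bash
python3 -m inch '[{"delta_pos":[30.26,5.36,4.2],"turn":[0,0,-71.8],"claw":0},{"delta_pos":[30.26,5.36,4.2],"turn":[0,0,-71.8],"claw":0},{"delta_pos":[30.26,5.36,4.2],"turn":[0,0,-71.8],"claw":0},{"delta_pos":[30.26,5.36,4.2],"turn":[0,0,-71.8],"claw":0},{"delta_pos":[30.26,5.36,4.2],"turn":[0,0,-71.8],"claw":0},{"delta_pos":[30.26,5.36,4.2],"turn":[0,0,-71.8],"claw":0},{"delta_pos":[30.26,5.36,4.2],"turn":[0,0,-71.8],"claw":0},{"delta_pos":[30.26,5.36,4.2],"turn":[0,0,-71.8],"claw":0},{"delta_pos":[30.26,5.36,4.2],"turn":[0,0,-71.8],"claw":0},{"delta_pos":[30.26,5.36,4.2],"turn":[0,0,-71.8],"claw":0},{"delta_pos":[30.26,5.36,4.2],"turn":[0,0,-71.8],"claw":0},{"delta_pos":[30.26,5.36,4.2],"turn":[0,0,-71.8],"claw":0}]'
python3 - <<'E'
from h import *
state(); rel([.455,.160,.12],-4.5)
T=cam("side"); cv2.imwrite("pics/a1.png",T[0][:,:,::-1])
E
```

```text
t: 2.3
eef_pos: [0.4549, 0.1601, 0.2004]
orientation: [0.041, 0.999, 0.0, 0.0]
contact_force: [0.4, -0.1, 0.2]
opening: 0.0854
t 2.30 pos [0.4549 0.1601 0.2004] yaw,-pitch,roll [-4.6511  0.0004  0.0311] F [ 0.3844 -0.1259  0.1927] M [0.0219 0.06   0.005 ] open 0.0854 q [ 0.2064  0.2083 -0.261   1.1013  0.0005  0.2876]
pos [-0.01, -0.01, 8.04] turn [0.03, -0.0, -0.15]
```

View pics/a1.png

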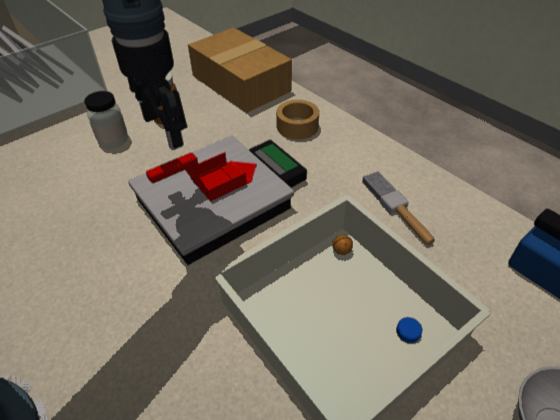

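Gripper is above the handle, side view as expected (handle around 172,168). Descend and close.

```bash
python3 -m inch '[{"delta_pos":[0,0,3],"turn":[0,0,0],"claw":0},{"delta_pos":[0,0,5],"turn":[0,0,0],"claw":0},{"delta_pos":[0,0,7],"turn":[0,0,0],"claw":0},{"delta_pos":[0,0,8.0],"turn":[0,0,0],"claw":0},{"delta_pos":[0,0,8.0],"turn":[0,0,0],"claw":0}]' && python3 -m inch '[{"delta_pos":[0,0,0],"turn":[0,0,0],"claw":80},{"delta_pos":[0,0,0],"turn":[0,0,0],"claw":140},{"delta_pos":[0,0,0],"turn":[0,0,0],"claw":180},{"delta_pos":[0,0,0],"turn":[0,0,0],"claw":255},{"delta_pos":[0,0,0],"turn":[0,0,0],"claw":255},{"delta_pos":[0,0,0],"turn":[0,0,0],"claw":255},{"delta_pos":[0,0,0],"turn":[0,0,0],"claw":255},{"delta_pos":[0,0,0],"turn":[0,0,0],"claw":255},{"delta_pos":[0,0,0],"turn":[0,0,0],"claw":255}]'
python3 - <<'E'
from h import *
state()
T=cam("side"); cv2.imwrite("pics/a2.png",cv2.resize(T[0][100:270,100:340,::-1],None,fx=3.3,fy=3.3))
T=cam("top"); cv2.imwrite("pics/a3.png",T[0][:,:,::-1])
E
```

```text
t: 2.77
eef_pos: [0.453, 0.159, 0.1181]
orientation: [0.042, 0.999, -0.0, -0.002]
contact_force: [-0.6, 0.1, 0.0]
opening: 0.0854
t: 3.52
eef_pos: [0.4536, 0.1591, 0.1188]
orientation: [0.043, 0.999, -0.0, -0.002]
contact_force: [-0.8, 0.3, 5.5]
opening: 0.0211
t 3.52 pos [0.4536 0.1591 0.1188] yaw,-pitch,roll [-4.8743  0.1743 -0.0193] F [-0.7525  0.3136  5.4616] M [ 0.0367  0.0093 -0.0923] open 0.0211 q [ 0.205   0.2701 -0.4049  0.8989  0.0005  0.2901]
```

View pics/a2.png

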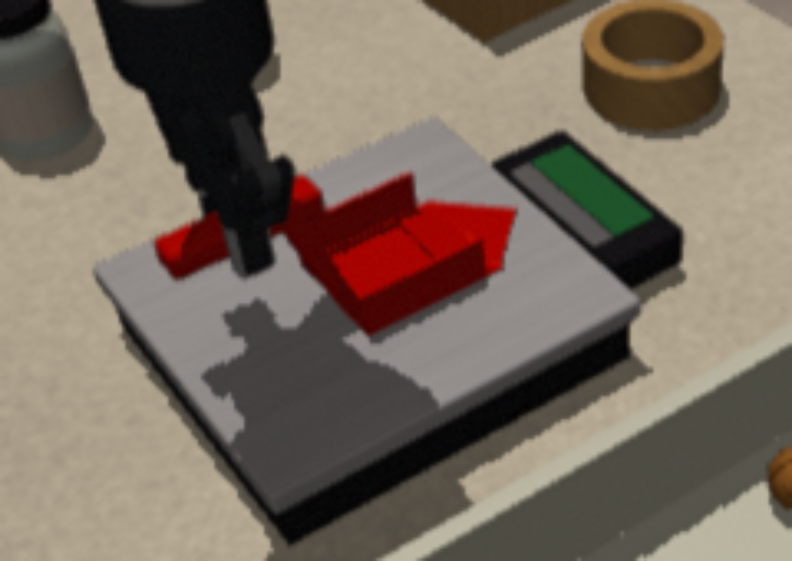

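```bash
python3 -m inch '[{"delta_pos":[0,0,-0.5],"turn":[0,0,0],"claw":255},{"delta_pos":[0,0,-2],"turn":[0,0,0],"claw":255},{"delta_pos":[0,0,-4],"turn":[0,0,0],"claw":255},{"delta_pos":[0,0,-7],"turn":[0,0,0],"claw":255},{"delta_pos":[0,0,-10],"turn":[0,0,0],"claw":255},{"delta_pos":[0,0,-11],"turn":[0,0,0],"claw":255},{"delta_pos":[0,0,-11],"turn":[0,0,0],"claw":255},{"delta_pos":[0,0,-11],"turn":[0,0,0],"claw":255}]'
python3 - <<'E'
from h import *
state()
S=cam("side"); cv2.imwrite("pics/b1.png",cv2.resize(S[0][60:260,100:340,::-1],None,fx=3,fy=3,interpolation=cv2.INTER_CUBIC))
T=cam("top"); cv2.imwrite("pics/b2.png",cv2.resize(T[0][120:320,100:340,::-1],None,fx=3,fy=3,interpolation=cv2.INTER_CUBIC))
E
```

```text
t: 4.28
eef_pos: [0.4539, 0.1592, 0.2287]
orientation: [0.043, 0.999, -0.0, -0.001]
contact_force: [0.1, -0.4, -2.0]
opening: 0.0211
t 4.28 pos [0.4539 0.1592 0.2287] yaw,-pitch,roll [-4.8727  0.1688 -0.0167] F [ 0.1112 -0.4414 -1.9719] M [ 0.0186  0.1305 -0.0532] open 0.0211 q [ 0.2049  0.1947 -0.2035  1.1755  0.0006  0.29  ]
```

View pics/b1.png

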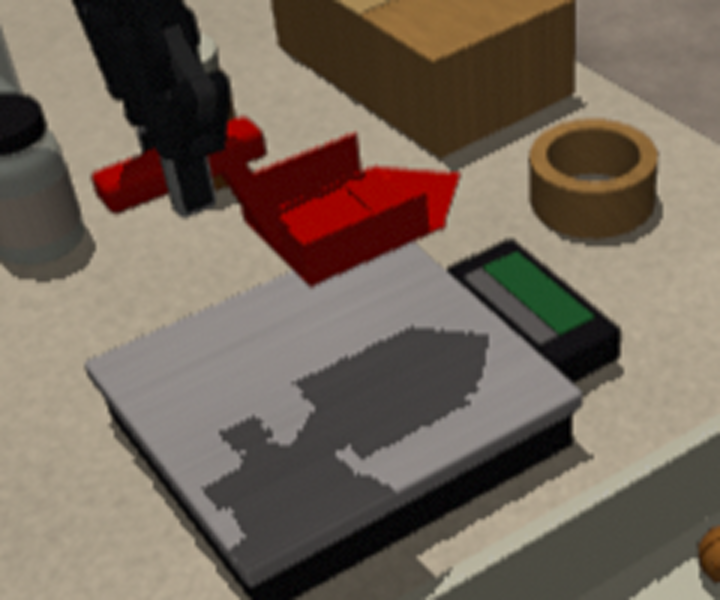

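View pics/b2.png

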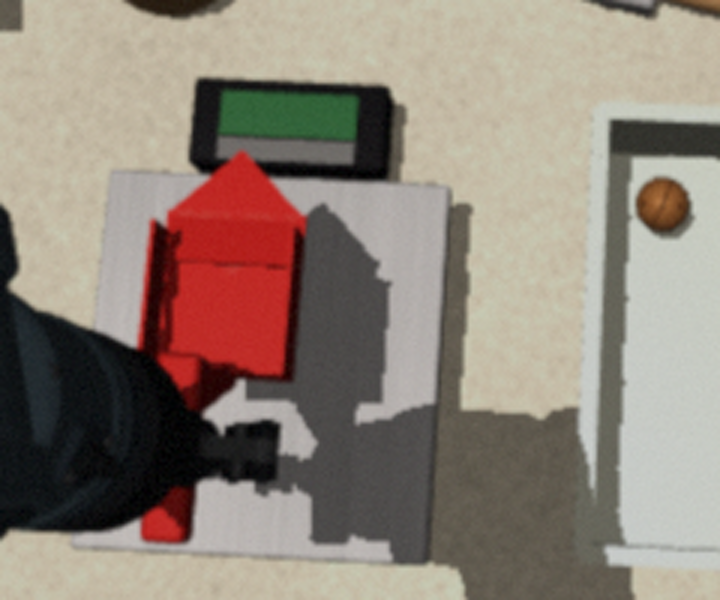

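Run:
```python
from h import *
T=cam("top");S=cam("side")
a=lambda p,o,s=3:((p[0]+.5)/s-.5+o[0],(p[1]+.5)/s-.5+o[1])
o=telemetry.get_obs();Rc=Ro.from_quat(o["orientation"])
def rep(n,pt,ps,z=None):
    X=tri((T,S),(a(pt,(100,120)),a(ps,(100,60)))); print(n,X,"tool",Rc.inv().apply(X-o["eef_pos"]))
    if z: print("  plane", onplane(T,a(pt,(100,120)),z))
rep("tip",(241,152),(460,174),.162)
rep("shoulderR",(306,216),(444,229))
rep("rear handle L top",(142,538),(94,174))
rep("rear bottom R",(293,380),(312,286))
print(o["t"])
```

```text
tip [0.6247 0.1468 0.1608] tool [-0.1728  0.0027  0.0651]
  plane [0.6232 0.1472 0.162 ]
shoulderR [0.5863 0.1117 0.1587] tool [-0.1376 -0.0356  0.0674]
rear handle L top [0.4145 0.1713 0.245 ] tool [ 0.0392  0.0091 -0.0177]
rear bottom R [0.4962 0.1172 0.1612] tool [-0.0474 -0.0377  0.0656]
4.4833
```

Run:
```python
from h import *
rel([.4476,-.2479,.20],40.85,0)
```

```text
pos [-2.97, -40.57, 2.74] turn [0.08, -0.39, -45.72]
```

```bash
python3 -m inch '[{"delta_pos":[-0.1,-1.5,0],"turn":[0,0,-2],"claw":255},{"delta_pos":[-0.4,-4.5,0],"turn":[0,0,-6],"claw":255},{"delta_pos":[-0.6,-8.5,0],"turn":[0,0,-10],"claw":255},{"delta_pos":[-0.9,-12.5,0],"turn":[0,0,-14],"claw":255},{"delta_pos":[-1.2,-16.5,0],"turn":[0,0,-19],"claw":255},{"delta_pos":[-1.5,-20.5,0],"turn":[0,0,-24],"claw":255},{"delta_pos":[-1.8,-24.5,0],"turn":[0,0,-28],"claw":255},{"delta_pos":[-2.1,-28.5,0.5],"turn":[0,0,-33],"claw":255},{"delta_pos":[-2.4,-32.5,1],"turn":[0,0,-37],"claw":255},{"delta_pos":[-2.7,-36.5,1.7],"turn":[0,0,-41.5],"claw":255},{"delta_pos":[-2.9,-39,2.2],"turn":[0.1,-0.4,-44.5],"claw":255},{"delta_pos":[-2.97,-40.57,2.74],"turn":[0.1,-0.4,-45.7],"claw":255}]' && python3 -m inch '[{"delta_pos":[0,0,0],"turn":[0,0,0],"claw":255}]'
python3 - <<'E'
from h import *
state()
S=cam("side"); cv2.imwrite("pics/c1.png",S[0][:,:,::-1])
T=cam("top"); cv2.imwrite("pics/c2.png",T[0][:,:,::-1])
rel([.4476,-.2479,.0745],40.85,-.5)
E
```

```text
t: 5.48
eef_pos: [0.4467, -0.2509, 0.1985]
orientation: [-0.348, 0.937, -0.0, -0.001]
contact_force: [-0.1, 1.4, -1.0]
opening: 0.0211
t: 5.57
eef_pos: [0.4455, -0.2535, 0.1963]
orientation: [-0.347, 0.938, 0.001, -0.002]
contact_force: [0.2, -0.2, -2.1]
opening: 0.0212
t 5.57 pos [ 0.4455 -0.2535  0.1963] yaw,-pitch,roll [40.5527  0.1649  0.1315] F [ 0.1929 -0.2084 -2.1372] M [-0.0859  0.0609 -0.028 ] open 0.0212 q [-0.6398  0.2724 -0.1875  1.1138 -0.0023 -1.3475]
pos [-0.36, 0.05, 12.25] turn [0.2, 0.4, -0.21]
```

View pics/c1.png

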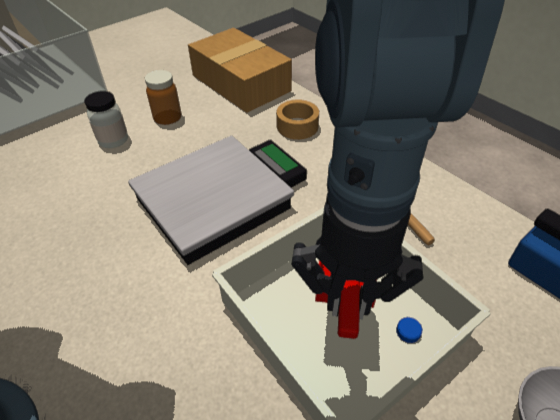

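View pics/c2.png

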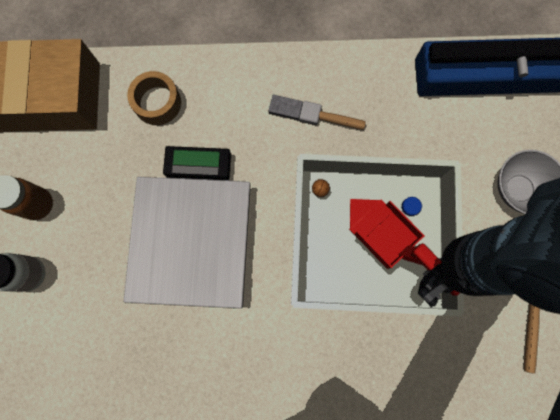

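```bash
python3 -m inch '[{"delta_pos":[-0.2,0,2.5],"turn":[0.2,0.3,-0.2],"claw":255},{"delta_pos":[-0.36,0.05,5],"turn":[0.2,0.4,-0.2],"claw":255},{"delta_pos":[-0.36,0.05,8],"turn":[0.2,0.4,-0.2],"claw":255},{"delta_pos":[-0.36,0.05,10],"turn":[0.2,0.4,-0.2],"claw":255},{"delta_pos":[-0.36,0.05,11],"turn":[0.2,0.4,-0.2],"claw":255},{"delta_pos":[-0.36,0.05,11.4],"turn":[0.2,0.4,-0.2],"claw":255},{"delta_pos":[-0.36,0.05,11.5],"turn":[0.2,0.4,-0.2],"claw":255},{"delta_pos":[-0.36,0.05,11.5],"turn":[0.2,0.4,-0.2],"claw":255}]'
python3 - <<'E'
from h import *
state()
T=cam("top"); cv2.imwrite("pics/d2.png",cv2.resize(T[0][145:325,285:475,::-1],None,fx=3.3,fy=3.3,interpolation=cv2.INTER_CUBIC))
rel([.4476,-.2479,.0745],40.85,-.5)
E
```

```text
t: 6.33
eef_pos: [0.4484, -0.2479, 0.083]
orientation: [-0.349, 0.937, -0.002, -0.004]
contact_force: [-0.5, -0.0, -1.8]
opening: 0.0214
t 6.33 pos [ 0.4484 -0.2479  0.083 ] yaw,-pitch,roll [40.8746  0.4754 -0.0771] F [-0.55   -0.0443 -1.7607] M [-0.0563  0.0752 -0.0612] open 0.0214 q [-0.624   0.362  -0.3767  0.8327 -0.0084 -1.3374]
pos [0.05, 0.1, 0.89] turn [-0.13, 0.04, 0.01]
```

View pics/d2.png

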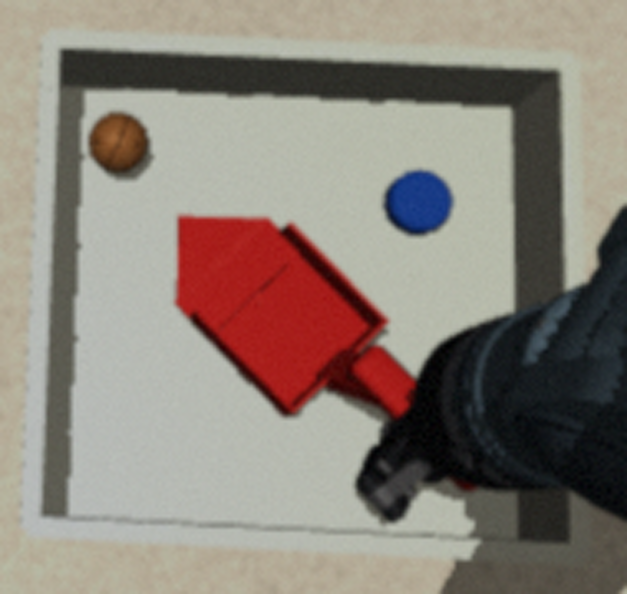

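```bash
python3 - <<'E'
from h import *
T=cam("top")
tip=onplane(T,((179.5)/3.3-.5+285,(216.5)/3.3-.5+145),.0145); o=telemetry.get_obs()
w=onplane(T,blob((lambda m:(m.__setitem__((slice(None),slice(0,300)),0),m.__setitem__((slice(None),slice(345,None)),0),m.__setitem__((slice(0,170),),0),m.__setitem__((slice(210,None),),0),m)[-1])(mask(T,(5,110,60),(22,255,255))))[0],.022)
print(tip,w,Ro.from_quat(o["orientation"]).inv().apply(tip-o["eef_pos"]))
C=np.array([.662,-.0625]);a=np.radians(-4.15);ex=np.array([np.cos(a),np.sin(a)]);ey=np.array([-ex[1],ex[0]])
for p in(tip,w): print((p[:2]-C)@ex,(p[:2]-C)@ey)
print(o["contact_force"])
E
python3 -m inch '[{"delta_pos":[0,0.1,0.3],"turn":[-0.1,0,0],"claw":255},{"delta_pos":[0,0.1,0.7],"turn":[-0.1,0,0],"claw":255},{"delta_pos":[0,0.1,0.7],"turn":[-0.1,0,0],"claw":255}]'
```

```text
[ 0.5772 -0.1341  0.0145] [ 0.622  -0.0991  0.022 ] [-0.1725  0.0027  0.0676]
-0.07936958490670047 -0.07757297559777286
-0.03726722775284811 -0.03944485423575233
[ 0.8387  0.729  -2.0648]
t: 6.68
eef_pos: [0.4481, -0.2479, 0.0764]
orientation: [-0.349, 0.937, -0.002, -0.004]
contact_force: [-1.3, -0.3, -1.3]
opening: 0.0211
```

```bash
python3 -m inch '[{"delta_pos":[0,-0.1,0.2],"turn":[0,0,0],"claw":255},{"delta_pos":[0,-0.1,0.3],"turn":[0,0,0],"claw":255},{"delta_pos":[0,-0.1,0.3],"turn":[0,0,0],"claw":255}]'; python3 -c "from h import *;state()"
```

```text
t: 6.93
eef_pos: [0.4489, -0.2488, 0.0734]
orientation: [-0.349, 0.937, -0.002, -0.003]
contact_force: [-0.6, 0.1, -0.5]
opening: 0.021
t 6.93 pos [ 0.4489 -0.2488  0.0734] yaw,-pitch,roll [40.8316  0.4386 -0.0807] F [-0.6451  0.058  -0.5112] M [ 0.1056 -0.0516 -0.051 ] open 0.0210 q [-0.6252  0.3739 -0.3875  0.8098 -0.0078 -1.3378]
```

```bash
python3 -m inch '[{"delta_pos":[0,0,0.1],"turn":[0,0,0],"claw":255},{"delta_pos":[0,0,0.1],"turn":[0,0,0],"claw":255}]'; python3 -c "
from h import *;state()
for d in(.06,.02,.0): rel([.662-.7564*(.1735+d),-.0625-.6541*(.1735+d),.0722],40.85,-.5)"
```

```text
t: 7.1
eef_pos: [0.4492, -0.249, 0.073]
orientation: [-0.349, 0.937, -0.002, -0.003]
contact_force: [-1.1, 0.4, 4.0]
opening: 0.0209
t 7.10 pos [ 0.4492 -0.249   0.073 ] yaw,-pitch,roll [40.8362  0.4119 -0.1176] F [-1.1318  0.4081  4.0373] M [0.2862 0.2866 0.048 ] open 0.0209 q [-0.6253  0.3742 -0.3879  0.8083 -0.0075 -1.338 ]
pos [-4.94, 0.19, 0.05] turn [-0.12, 0.09, -0.01]
pos [-8.94, 0.19, 0.02] turn [-0.12, 0.09, -0.01]
pos [-10.94, 0.19, 0.01] turn [-0.12, 0.09, -0.01]
```

```bash
python3 -m inch '[{"delta_pos":[-0.3,0,0.03],"turn":[0,0,0],"claw":255},{"delta_pos":[-0.8,0,0.03],"turn":[0,0,0],"claw":255},{"delta_pos":[-1.3,0,0.03],"turn":[0,0,0],"claw":255},{"delta_pos":[-1.8,0,0.03],"turn":[0,0,0],"claw":255},{"delta_pos":[-2.3,0,0.03],"turn":[0,0,0],"claw":255},{"delta_pos":[-2.8,0,0.03],"turn":[0,0,0],"claw":255},{"delta_pos":[-3.3,0,0.03],"turn":[0,0,0],"claw":255},{"delta_pos":[-3.7,0,0.03],"turn":[0,0,0],"claw":255},{"delta_pos":[-4.1,0,0.03],"turn":[0,0,0],"claw":255},{"delta_pos":[-4.4,0,0.03],"turn":[0,0,0],"claw":255},{"delta_pos":[-4.6,0,0.03],"turn":[0,0,0],"claw":255},{"delta_pos":[-4.6,0,0.03],"turn":[0,0,0],"claw":255}]'
python3 - <<'E'
from h import *
state()
T=cam("top"); cv2.imwrite("pics/e2.png",cv2.resize(T[0][145:325,285:475,::-1],None,fx=3.3,fy=3.3,interpolation=cv2.INTER_CUBIC))
for d in(.06,.02,.0): rel([.662-.7564*(.1735+d),-.0625-.6541*(.1735+d),.0722],40.85,-.5)
E
```

```text
t: 8.1
eef_pos: [0.4851, -0.2187, 0.073]
orientation: [-0.349, 0.937, -0.003, -0.003]
contact_force: [-1.7, -1.0, 5.7]
opening: 0.0209
t 8.10 pos [ 0.4851 -0.2187  0.073 ] yaw,-pitch,roll [40.8813  0.3906 -0.1924] F [-1.6708 -0.9873  5.7001] M [0.0991 0.2012 0.0547] open 0.0209 q [-0.5386  0.4059 -0.3383  0.8256 -0.0075 -1.2521]
pos [-0.25, 0.24, 0.08] turn [-0.19, 0.12, 0.03]
pos [-4.25, 0.24, 0.05] turn [-0.19, 0.12, 0.03]
pos [-6.25, 0.24, 0.04] turn [-0.19, 0.12, 0.03]
```

View pics/e2.png

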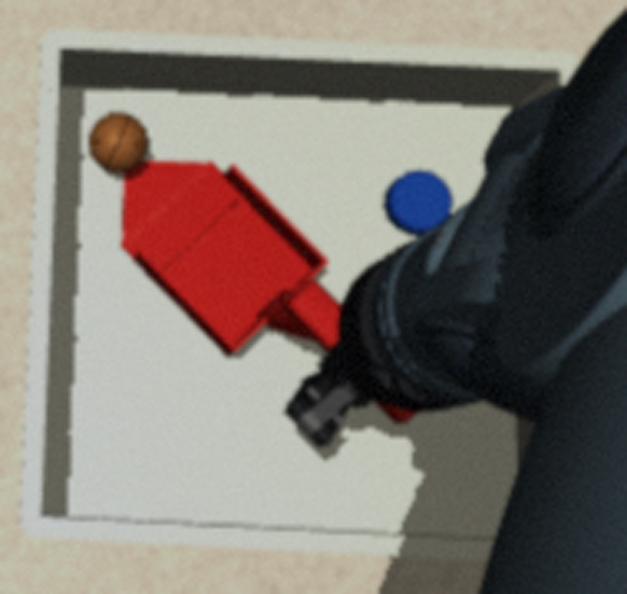

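```bash
python3 -m inch '[{"delta_pos":[-0.3,0,0.03],"turn":[-0.1,0,0],"claw":255},{"delta_pos":[-0.6,0,0.03],"turn":[-0.1,0,0],"claw":255},{"delta_pos":[-0.9,0,0.03],"turn":[-0.1,0,0],"claw":255},{"delta_pos":[-1.2,0,0.03],"turn":[-0.1,0,0],"claw":255},{"delta_pos":[-1.5,0,0.03],"turn":[-0.1,0,0],"claw":255},{"delta_pos":[-1.8,0,0.03],"turn":[-0.1,0,0],"claw":255},{"delta_pos":[-2.1,0,0.03],"turn":[-0.1,0,0],"claw":255},{"delta_pos":[-2.4,0,0.03],"turn":[-0.1,0,0],"claw":255},{"delta_pos":[-2.7,0,0.03],"turn":[-0.1,0,0],"claw":255},{"delta_pos":[-3.0,0,0.03],"turn":[-0.1,0,0],"claw":255},{"delta_pos":[-3.3,0,0.03],"turn":[-0.1,0,0],"claw":255},{"delta_pos":[-3.5,0,0.03],"turn":[-0.1,0,0],"claw":255}]'
python3 - <<'E'
from h import *
state()
T=cam("top"); cv2.imwrite("pics/f2.png",cv2.resize(T[0][145:325,285:475,::-1],None,fx=3.3,fy=3.3,interpolation=cv2.INTER_CUBIC))
for d in(.0,): rel([.662-.7564*(.1735+d),-.0625-.6541*(.1735+d),.0722],40.85,-.5)
E
```

```text
t: 9.15
eef_pos: [0.5122, -0.1958, 0.073]
orientation: [-0.349, 0.937, -0.002, -0.003]
contact_force: [-2.4, -2.3, 5.8]
opening: 0.021
t 9.15 pos [ 0.5122 -0.1958  0.073 ] yaw,-pitch,roll [40.9009  0.3905 -0.1577] F [-2.3791 -2.3043  5.804 ] M [-0.0322  0.4286  0.0107] open 0.0210 q [-0.4767  0.4349 -0.2915  0.8444 -0.0073 -1.1905]
pos [-2.66, 0.28, 0.07] turn [-0.16, 0.13, 0.06]
```

View pics/f2.png

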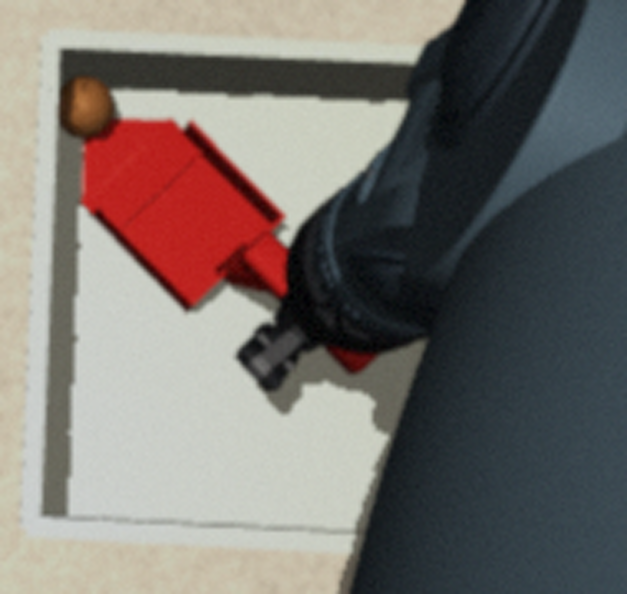

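```bash
python3 -m inch '[{"delta_pos":[-0.3,0,0.03],"turn":[-0.1,0,0],"claw":255},{"delta_pos":[-0.6,0,0.03],"turn":[-0.1,0,0],"claw":255},{"delta_pos":[-0.9,0,0.03],"turn":[-0.1,0,0],"claw":255},{"delta_pos":[-1.2,0,0.03],"turn":[-0.1,0,0],"claw":255},{"delta_pos":[-1.5,0,0.03],"turn":[-0.1,0,0],"claw":255},{"delta_pos":[-1.7,0,0.03],"turn":[-0.1,0,0],"claw":255},{"delta_pos":[-1.9,0,0.03],"turn":[-0.1,0,0],"claw":255},{"delta_pos":[-2.1,0,0.03],"turn":[-0.1,0,0],"claw":255}]'
python3 - <<'E'
from h import *
state()
T=cam("top"); cv2.imwrite("pics/g2.png",cv2.resize(T[0][145:325,285:475,::-1],None,fx=3.3,fy=3.3,interpolation=cv2.INTER_CUBIC))
for d in(.0,): rel([.662-.7564*(.1735+d),-.0625-.6541*(.1735+d),.0722],40.85,-.5)
E
```

```text
t: 9.87
eef_pos: [0.5289, -0.1818, 0.073]
orientation: [-0.35, 0.937, -0.002, -0.003]
contact_force: [-1.8, -2.3, 5.4]
opening: 0.0212
t 9.87 pos [ 0.5289 -0.1818  0.073 ] yaw,-pitch,roll [40.9255  0.3746 -0.1155] F [-1.77   -2.3493  5.4316] M [-0.1117  0.4604  0.0364] open 0.0212 q [-0.4407  0.4547 -0.2592  0.8577 -0.0068 -1.155 ]
pos [-0.47, 0.32, 0.08] turn [-0.12, 0.16, 0.09]
```

View pics/g2.png

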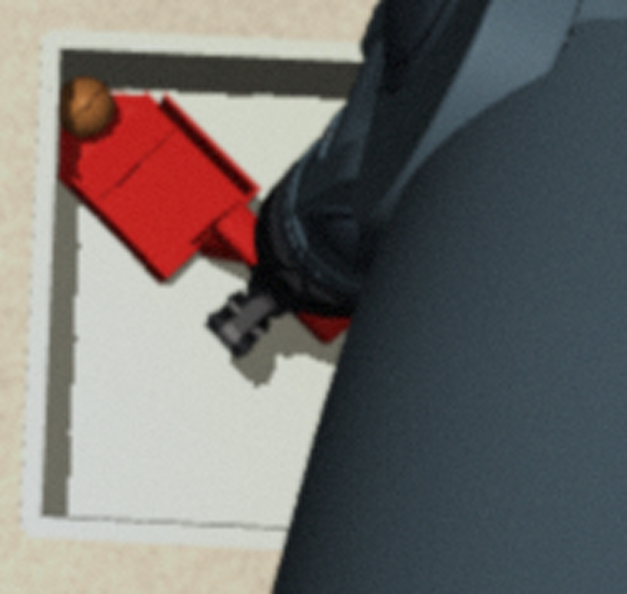

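```bash
python3 -m inch '[{"delta_pos":[-0.2,0,0.03],"turn":[-0.1,0,0],"claw":255},{"delta_pos":[-0.35,0,0.03],"turn":[-0.1,0,0],"claw":255},{"delta_pos":[-0.45,0,0.03],"turn":[-0.1,0,0],"claw":255},{"delta_pos":[-0.45,0,0.03],"turn":[-0.1,0,0],"claw":255}]'
python3 - <<'E'
from h import *
state()
T=cam("top"); cv2.imwrite("pics/h2.png",cv2.resize(T[0][145:265,285:415,::-1],None,fx=5,fy=5,interpolation=cv2.INTER_CUBIC))
T=cam("side"); cv2.imwrite("pics/h1.png",T[0][:,:,::-1])
E
```

```text
t: 10.25
eef_pos: [0.532, -0.1791, 0.073]
orientation: [-0.35, 0.937, -0.002, -0.004]
contact_force: [-5.8, -4.1, 8.2]
opening: 0.0209
t 10.25 pos [ 0.532  -0.1791  0.073 ] yaw,-pitch,roll [40.9281  0.5254 -0.0513] F [-5.8484 -4.0573  8.2285] M [-0.4971  0.888   0.0411] open 0.0209 q [-0.4331  0.46   -0.2503  0.8635 -0.0087 -1.1474]
```

View pics/h2.png

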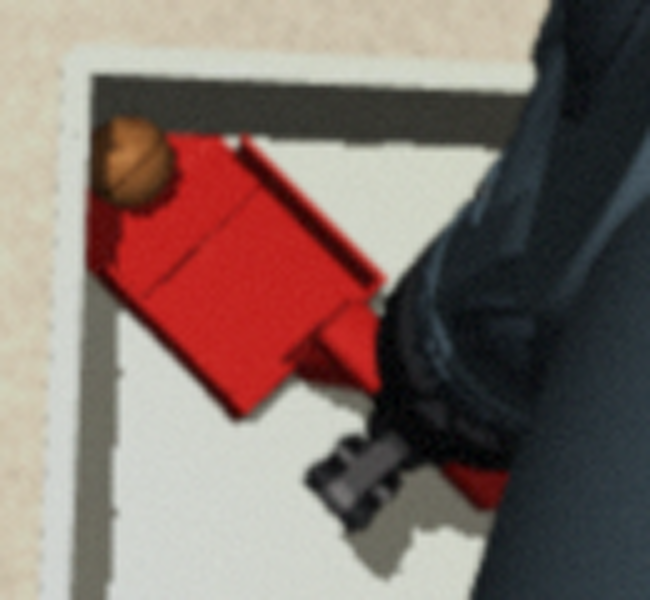

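View pics/h1.png

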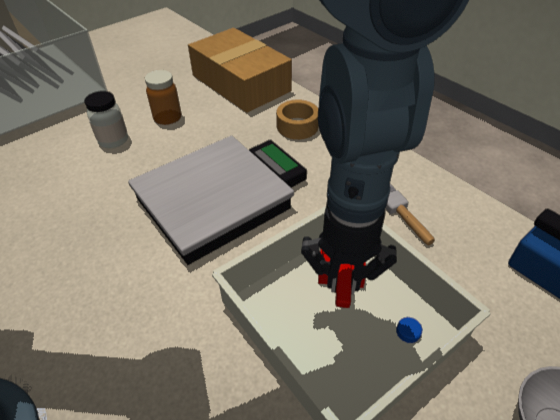

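Run:
```python
from h import *
o=telemetry.get_obs();Rc=Ro.from_quat(o["orientation"]);h=np.array([-.0455,0,.0685])
hw=o["eef_pos"]+Rc.apply(h)
for p in(2,4,6,8,10,12,14):
    R=Rs(40.9,p); rel(hw+[0,0,.001]-R.apply(h)-R.apply([1,0,0])*0,40.9,p)
```

```text
pos [0.3, -0.0, 0.11] turn [-0.04, -2.51, 0.03]
pos [0.53, -0.0, 0.28] turn [-0.04, -4.51, 0.03]
pos [0.75, -0.0, 0.46] turn [-0.04, -6.51, 0.03]
pos [0.96, -0.0, 0.65] turn [-0.04, -8.51, 0.03]
pos [1.17, -0.0, 0.84] turn [-0.04, -10.51, 0.03]
pos [1.38, -0.0, 1.05] turn [-0.04, -12.51, 0.03]
pos [1.57, -0.0, 1.26] turn [-0.04, -14.51, 0.03]
```

```bash
python3 -m inch '[{"delta_pos":[0.35,0,0.11],"turn":[0,-2.5,0],"claw":255},{"delta_pos":[0.6,0,0.28],"turn":[0,-4.5,0],"claw":255},{"delta_pos":[0.85,0,0.46],"turn":[0,-6.5,0],"claw":255},{"delta_pos":[1.06,0,0.65],"turn":[0,-8.5,0],"claw":255},{"delta_pos":[1.27,0,0.84],"turn":[0,-10.5,0],"claw":255},{"delta_pos":[1.48,0,1.05],"turn":[0,-12.5,0],"claw":255},{"delta_pos":[1.67,0,1.26],"turn":[0,-14.5,0],"claw":255},{"delta_pos":[1.67,0,1.26],"turn":[0,-14.5,0],"claw":255},{"delta_pos":[1.67,0,1.26],"turn":[0,-14.5,0],"claw":255},{"delta_pos":[1.67,0,1.26],"turn":[0,-14.5,0],"claw":255}]'
python3 - <<'E'
from h import *
state()
T=cam("top"); cv2.imwrite("pics/i2.png",cv2.resize(T[0][145:265,285:415,::-1],None,fx=5,fy=5,interpolation=cv2.INTER_CUBIC))
E
```

```text
t: 11.18
eef_pos: [0.5192, -0.1896, 0.0602]
orientation: [-0.347, 0.93, 0.042, 0.114]
contact_force: [0.1, 0.4, -0.9]
opening: 0.0206
t 11.18 pos [ 0.5192 -0.1896  0.0602] yaw,-pitch,roll [ 40.9534 -13.9287   0.0069] F [ 0.0827  0.4198 -0.9421] M [-0.2317  0.3498  0.0161] open 0.0206 q [-0.5931  0.3982 -0.418   0.6903  0.2346 -1.3003]
```

View pics/i2.png

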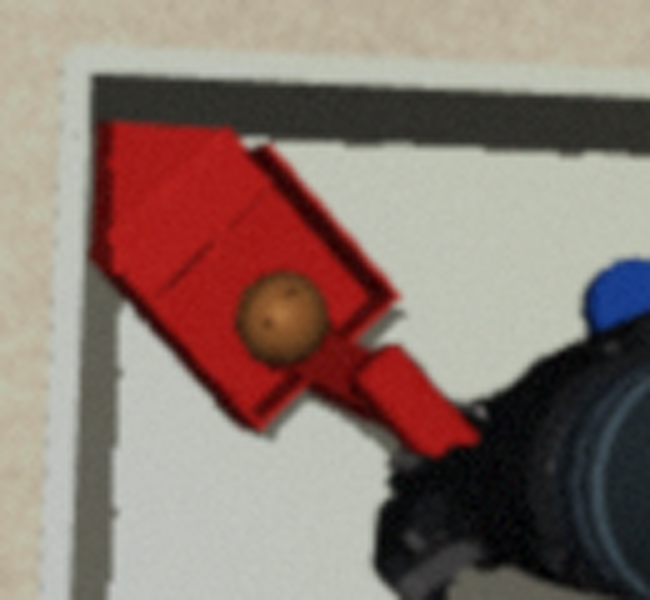

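Run:
```python
from h import *
o=telemetry.get_obs();p=o["eef_pos"]
rel(p+[-.004,-.004,.03],40.9,12)
rel(p+[-.012,-.010,.15],40.9,10)
```

```text
pos [-0.17, -0.04, -3.05] turn [0.01, 1.93, 0.07]
pos [-2.1, 0.03, -14.93] turn [0.01, 3.93, 0.07]
```

```bash
python3 -m inch '[{"delta_pos":[0.2,0,-0.6],"turn":[0,0,0],"claw":255},{"delta_pos":[0.1,0,-1.6],"turn":[0,0.5,0],"claw":255},{"delta_pos":[-0.17,0,-3.05],"turn":[0,1,0],"claw":255},{"delta_pos":[-0.5,0,-4.7],"turn":[0,1.5,0],"claw":255},{"delta_pos":[-0.8,0,-6.5],"turn":[0,2,0],"claw":255},{"delta_pos":[-1.1,0,-8.3],"turn":[0,2.5,0],"claw":255},{"delta_pos":[-1.4,0,-10.2],"turn":[0,3,0],"claw":255},{"delta_pos":[-1.7,0,-12],"turn":[0,3.5,0],"claw":255},{"delta_pos":[-1.9,0,-13.6],"turn":[0,3.9,0],"claw":255},{"delta_pos":[-2.05,0,-14.6],"turn":[0,3.9,0],"claw":255},{"delta_pos":[-2.1,0,-14.9],"turn":[0,3.9,0],"claw":255},{"delta_pos":[-2.1,0,-14.9],"turn":[0,3.9,0],"claw":255}]'
python3 - <<'E'
from h import *
state()
T=cam("top"); cv2.imwrite("pics/j2.png",T[0][:,:,::-1])
rel([.434,.162,.21],-4.15,7)
E
```

```text
t: 12.23
eef_pos: [0.5081, -0.2, 0.2107]
orientation: [-0.349, 0.933, 0.03, 0.082]
contact_force: [-0.1, 0.2, -0.4]
opening: 0.0208
t 12.23 pos [ 0.5081 -0.2     0.2107] yaw,-pitch,roll [ 40.9973 -10.0464  -0.0988] F [-0.0602  0.2246 -0.3977] M [-0.2103  0.2278 -0.013 ] open 0.0208 q [-0.5845  0.273  -0.1613  1.0874  0.1684 -1.2957]
pos [-17.89, 32.13, 3.12] turn [6.68, 2.86, 44.63]
```

View pics/j2.png

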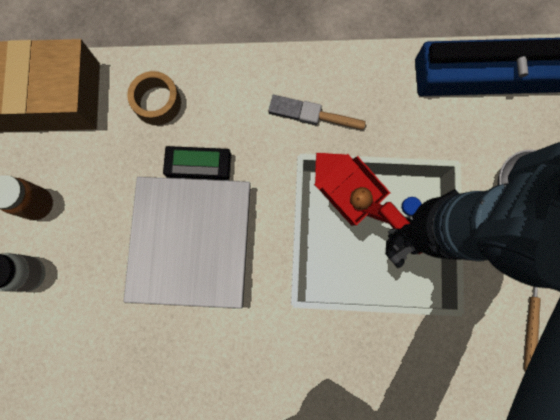

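Run:
```python
from h import *
A=np.array([.508,-.2,.211]);B=np.array([.434,.162,.21])
for s in(.02,.06,.12,.19,.26,.34,.42,.5): rel(A+s*(B-A),41-45.15*s,10-2*s)
```

```text
pos [-0.39, 0.59, -0.07] turn [0.15, 0.06, 0.86]
pos [-1.11, 1.88, 0.06] turn [0.46, 0.14, 2.64]
pos [-2.18, 3.81, 0.26] turn [0.93, 0.26, 5.31]
pos [-3.43, 6.06, 0.49] turn [1.46, 0.4, 8.43]
pos [-4.68, 8.31, 0.72] turn [1.98, 0.54, 11.54]
pos [-6.11, 10.89, 0.98] turn [2.57, 0.69, 15.11]
pos [-7.54, 13.46, 1.24] turn [3.15, 0.85, 18.67]
pos [-8.96, 16.04, 1.5] turn [3.72, 1.01, 22.24]
```

```bash
python3 -m inch '[{"delta_pos":[-0.39,0.59,-0.07],"turn":[0.15,0.06,0.86],"claw":255},{"delta_pos":[-1.11,1.88,0.06],"turn":[0.46,0.14,2.64],"claw":255},{"delta_pos":[-2.18,3.81,0.26],"turn":[0.93,0.26,5.31],"claw":255},{"delta_pos":[-3.43,6.06,0.49],"turn":[1.46,0.4,8.43],"claw":255},{"delta_pos":[-4.68,8.31,0.72],"turn":[1.98,0.54,11.54],"claw":255},{"delta_pos":[-6.11,10.89,0.98],"turn":[2.57,0.69,15.11],"claw":255},{"delta_pos":[-7.2,12.9,1.18],"turn":[3.0,0.82,17.9],"claw":255},{"delta_pos":[-8.1,14.5,1.35],"turn":[3.4,0.92,20.1],"claw":255},{"delta_pos":[-8.7,15.6,1.45],"turn":[3.6,0.98,21.6],"claw":255},{"delta_pos":[-8.96,16.04,1.5],"turn":[3.72,1.01,22.24],"claw":255}]'
python3 - <<'E'
from h import *
state()
o=telemetry.get_obs();A=o["eef_pos"]+0;B=np.array([.434,.162,.20]);y=18.4
for s in(.04,.12,.24,.38,.52,.66,.8,.9,.96,1): rel(A+s*(B-A),y-(y+4.15)*s,9-3*s)
T=cam("top"); cv2.imwrite("pics/k2.png",T[0][:,:,::-1])
E
```

```text
t: 13.12
eef_pos: [0.469, -0.0169, 0.2089]
orientation: [-0.16, 0.984, 0.014, 0.076]
contact_force: [-0.2, -0.2, -2.0]
opening: 0.0215
t 13.12 pos [ 0.469  -0.0169  0.2089] yaw,-pitch,roll [18.4867 -8.8379  0.1412] F [-0.1599 -0.1665 -1.9675] M [-0.0584  0.2881  0.0061] open 0.0215 q [-0.2245  0.0619 -0.4236  0.9545  0.0821 -0.5419]
pos [-0.09, 0.72, 0.05] turn [0.29, -0.04, 0.98]
pos [-0.26, 2.17, 0.15] turn [0.57, 0.19, 2.76]
pos [-0.53, 4.34, 0.31] turn [0.96, 0.55, 5.44]
pos [-0.83, 6.87, 0.49] turn [1.4, 0.97, 8.57]
pos [-1.14, 9.4, 0.67] turn [1.81, 1.38, 11.7]
pos [-1.45, 11.93, 0.85] turn [2.21, 1.79, 14.83]
pos [-1.75, 14.46, 1.03] turn [2.57, 2.2, 17.97]
pos [-1.97, 16.27, 1.15] turn [2.82, 2.49, 20.21]
pos [-2.1, 17.35, 1.23] turn [2.97, 2.66, 21.56]
pos [-2.19, 18.08, 1.28] turn [3.06, 2.77, 22.45]
```

View pics/k2.png

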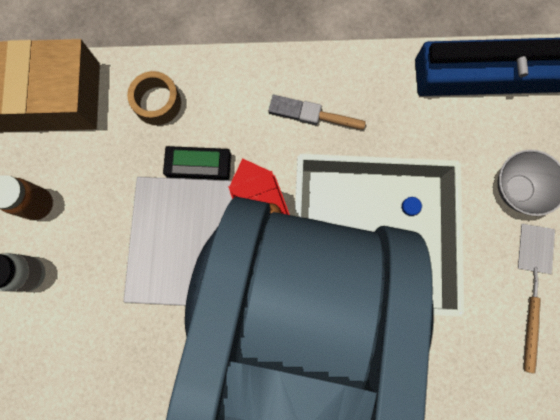

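Walnut still in the bowl (just visible at 276,210), tote holds only the cap. Continue.

```bash
python3 -m inch '[{"delta_pos":[-0.09,0.72,0.05],"turn":[0.29,0,0.98],"claw":255},{"delta_pos":[-0.26,2.17,0.15],"turn":[0.57,0.19,2.76],"claw":255},{"delta_pos":[-0.53,4.34,0.31],"turn":[0.96,0.55,5.44],"claw":255},{"delta_pos":[-0.83,6.87,0.49],"turn":[1.4,0.97,8.57],"claw":255},{"delta_pos":[-1.14,9.4,0.67],"turn":[1.81,1.38,11.7],"claw":255},{"delta_pos":[-1.45,11.93,0.85],"turn":[2.21,1.79,14.83],"claw":255},{"delta_pos":[-1.75,14.46,1.03],"turn":[2.57,2.2,17.97],"claw":255},{"delta_pos":[-1.97,16.27,1.15],"turn":[2.82,2.49,20.21],"claw":255},{"delta_pos":[-2.1,17.35,1.23],"turn":[2.97,2.66,21.56],"claw":255},{"delta_pos":[-2.19,18.08,1.28],"turn":[3.06,2.77,22.45],"claw":255},{"delta_pos":[-2.19,18.08,1.28],"turn":[3.06,2.77,22.45],"claw":255}]'
python3 - <<'E'
from h import *
state()
for z,p in((.19,5),(.17,3.5),(.15,2),(.135,1),(.126,0)): rel([.434,.162,z],-4.15,p)
T=cam("top"); cv2.imwrite("pics/l2.png",cv2.resize(T[0][120:320,100:340,::-1],None,fx=3,fy=3,interpolation=cv2.INTER_CUBIC))
T=cam("side"); cv2.imwrite("pics/l1.png",cv2.resize(T[0][60:260,100:340,::-1],None,fx=3,fy=3,interpolation=cv2.INTER_CUBIC))
E
```

```text
t: 14.08
eef_pos: [0.4341, 0.1626, 0.1993]
orientation: [0.035, 0.998, -0.002, 0.052]
contact_force: [0.1, -0.1, -1.7]
opening: 0.0208
t 14.08 pos [0.4341 0.1626 0.1993] yaw,-pitch,roll [-4.0383 -5.9295  0.0126] F [ 0.0536 -0.1183 -1.651 ] M [-0.016   0.2364 -0.0091] open 0.0208 q [ 0.2421  0.0924 -0.409   0.9708 -0.0316  0.311 ]
pos [0.1, -0.06, 0.93] turn [0.02, 0.93, 0.11]
pos [0.3, -0.06, 2.92] turn [0.02, 2.43, 0.11]
pos [0.51, -0.07, 4.91] turn [0.02, 3.93, 0.11]
pos [0.67, -0.07, 6.4] turn [0.02, 4.93, 0.11]
pos [0.76, -0.07, 7.29] turn [0.02, 5.93, 0.11]
```

View pics/l2.png

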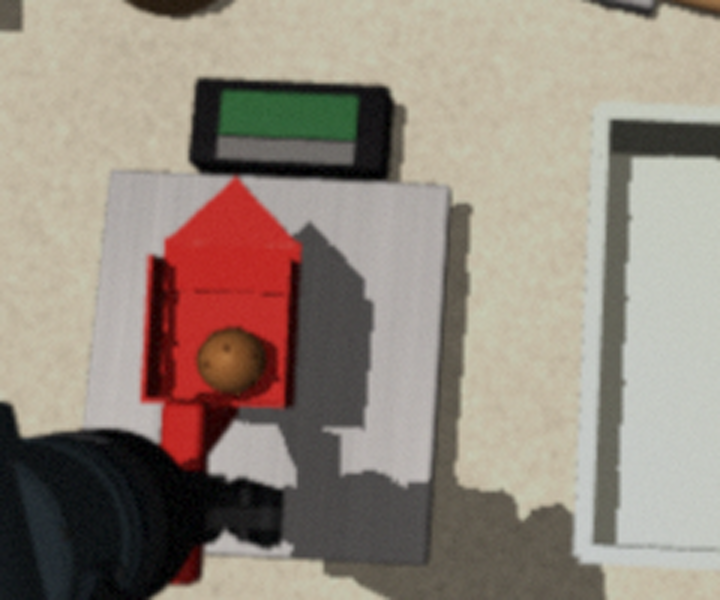

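View pics/l1.png

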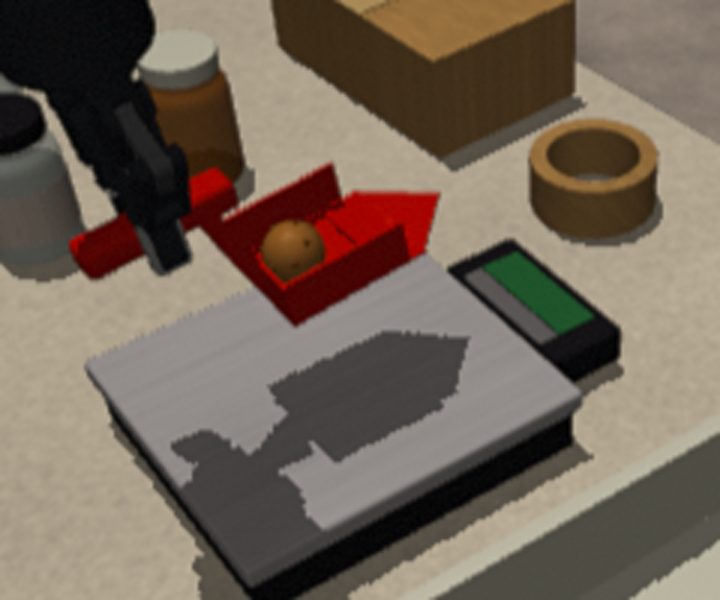

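```bash
python3 -m inch '[{"delta_pos":[0.05,-0.02,0.5],"turn":[0,0.5,0.1],"claw":255},{"delta_pos":[0.15,-0.06,1.5],"turn":[0,1,0.1],"claw":255},{"delta_pos":[0.25,-0.06,2.5],"turn":[0,1.6,0.1],"claw":255},{"delta_pos":[0.35,-0.06,3.5],"turn":[0,2.2,0.1],"claw":255},{"delta_pos":[0.45,-0.06,4.4],"turn":[0,2.8,0.1],"claw":255},{"delta_pos":[0.54,-0.06,5.2],"turn":[0,3.4,0.1],"claw":255},{"delta_pos":[0.61,-0.06,5.8],"turn":[0,4,0.1],"claw":255},{"delta_pos":[0.67,-0.06,6.3],"turn":[0,4.5,0.1],"claw":255},{"delta_pos":[0.71,-0.06,6.7],"turn":[0,5,0.1],"claw":255},{"delta_pos":[0.73,-0.06,6.9],"turn":[0,5.4,0.1],"claw":255},{"delta_pos":[0.74,-0.06,7.0],"turn":[0,5.8,0.1],"claw":255},{"delta_pos":[0.74,-0.06,7.0],"turn":[0,5.8,0.1],"claw":255}]'
python3 - <<'E'
from h import *
state()
rel([.434,.162,.119],-4.15,-.2)
T=cam("top"); cv2.imwrite("pics/m2.png",cv2.resize(T[0][120:320,100:340,::-1],None,fx=3,fy=3,interpolation=cv2.INTER_CUBIC))
T=cam("side"); cv2.imwrite("pics/m1.png",cv2.resize(T[0][60:260,100:340,::-1],None,fx=3,fy=3,interpolation=cv2.INTER_CUBIC))
E
```

```text
t: 15.18
eef_pos: [0.4346, 0.1608, 0.1293]
orientation: [0.037, 0.999, -0.0, 0.001]
contact_force: [-0.5, -0.4, -1.2]
opening: 0.0208
t 15.18 pos [0.4346 0.1608 0.1293] yaw,-pitch,roll [-4.2116 -0.1643 -0.0244] F [-0.5155 -0.3895 -1.2165] M [-0.0319  0.1013  0.0034] open 0.0208 q [ 0.2182  0.2237 -0.4374  0.9071 -0.0012  0.2917]
pos [0.07, 0.11, 1.03] turn [-0.02, 0.36, -0.06]
```

View pics/m2.png

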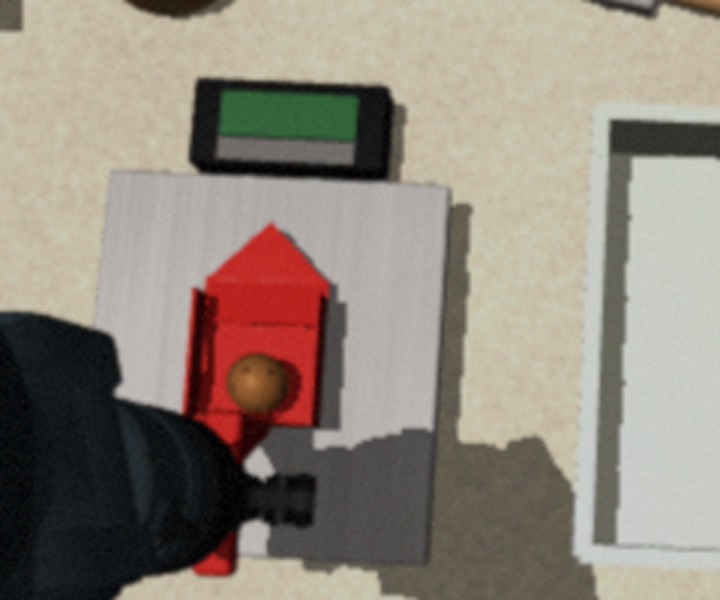

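View pics/m1.png

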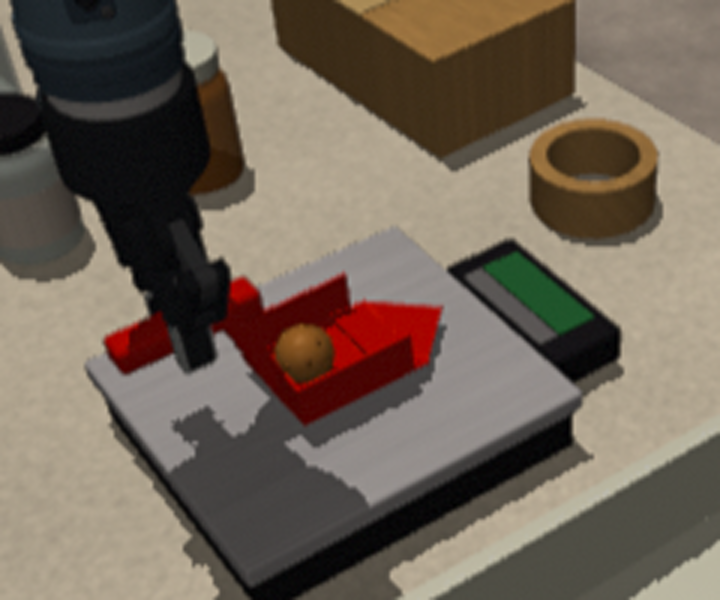

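```bash
python3 -m inch '[{"delta_pos":[0.02,0.05,0.2],"turn":[0,0.1,0],"claw":255},{"delta_pos":[0.04,0.05,0.4],"turn":[0,0.1,0],"claw":255},{"delta_pos":[0.05,0.05,0.6],"turn":[0,0.1,0],"claw":255},{"delta_pos":[0.05,0.05,0.75],"turn":[0,0.1,0],"claw":255},{"delta_pos":[0.05,0.05,0.85],"turn":[0,0.1,0],"claw":255},{"delta_pos":[0.05,0.05,0.85],"turn":[0,0.1,0],"claw":255}]'; python3 -c "
from h import *;state()"
```

```text
t: 15.78
eef_pos: [0.4338, 0.1613, 0.1207]
orientation: [0.037, 0.999, -0.0, 0.001]
contact_force: [0.1, -0.0, -2.5]
opening: 0.0214
t 15.78 pos [0.4338 0.1613 0.1207] yaw,-pitch,roll [-4.2058 -0.0795 -0.0237] F [ 0.1188 -0.0362 -2.5148] M [0.0343 0.1203 0.0081] open 0.0214 q [ 0.2194  0.2321 -0.451   0.8865 -0.0008  0.2928]
```

```bash
python3 -m inch '[{"delta_pos":[0,0,0.07],"turn":[0,0,0],"claw":255},{"delta_pos":[0,0,0.14],"turn":[0,0,0],"claw":255},{"delta_pos":[0,0,0.14],"turn":[0,0,0],"claw":255}]'; python3 -c "
from h import *;state()"
```

```text
t: 16.03
eef_pos: [0.4338, 0.1613, 0.1192]
orientation: [0.037, 0.999, -0.0, 0.001]
contact_force: [-0.0, -0.5, -1.6]
opening: 0.021
t 16.03 pos [0.4338 0.1613 0.1192] yaw,-pitch,roll [-4.2088 -0.0726 -0.0242] F [-0.0215 -0.5435 -1.6394] M [-0.0013  0.0371  0.0305] open 0.0210 q [ 0.2193  0.2335 -0.4534  0.8828 -0.0008  0.2928]
```

```bash
python3 -m inch '[{"delta_pos":[0,0,0.06],"turn":[0,0,0],"claw":255},{"delta_pos":[0,0,0.06],"turn":[0,0,0],"claw":255}]'; python3 -c "
from h import *;state()"
```

```text
t: 16.2
eef_pos: [0.4339, 0.1614, 0.1189]
orientation: [0.037, 0.999, -0.0, 0.001]
contact_force: [-1.7, 0.1, 1.5]
opening: 0.0211
t 16.20 pos [0.4339 0.1614 0.1189] yaw,-pitch,roll [-4.2016 -0.0941 -0.0191] F [-1.6778  0.1425  1.4648] M [-0.0139  0.3183 -0.0162] open 0.0211 q [ 0.2194  0.2337 -0.454   0.8816 -0.0008  0.2928]
```

```bash
python3 -m inch '[{"delta_pos":[0,0,0.03],"turn":[0,0,0],"claw":200},{"delta_pos":[0,0,0.03],"turn":[0,0,0],"claw":185},{"delta_pos":[0,0,0.03],"turn":[0,0,0],"claw":170},{"delta_pos":[0,0,0.03],"turn":[0,0,0],"claw":140},{"delta_pos":[0,0,0.03],"turn":[0,0,0],"claw":100},{"delta_pos":[0,0,0.03],"turn":[0,0,0],"claw":60},{"delta_pos":[0,0,0.03],"turn":[0,0,0],"claw":0},{"delta_pos":[0,0,0.03],"turn":[0,0,0],"claw":0},{"delta_pos":[0,0,0.03],"turn":[0,0,0],"claw":0},{"delta_pos":[0,0,0.03],"turn":[0,0,0],"claw":0}]'
python3 - <<'E'
from h import *
state()
T=cam("side"); cv2.imwrite("pics/n1.png",cv2.resize(T[0][60:260,100:340,::-1],None,fx=3,fy=3,interpolation=cv2.INTER_CUBIC))
E
```

```text
t: 17.03
eef_pos: [0.4339, 0.1614, 0.1186]
orientation: [0.037, 0.999, -0.0, 0.001]
contact_force: [-0.3, -0.1, 0.1]
opening: 0.0852
t 17.03 pos [0.4339 0.1614 0.1186] yaw,-pitch,roll [-4.2054 -0.0899 -0.0213] F [-0.3164 -0.0585  0.1462] M [ 0.0154 -0.0212 -0.0181] open 0.0852 q [ 0.2194  0.2341 -0.4545  0.8808 -0.0008  0.2928]
```

View pics/n1.png

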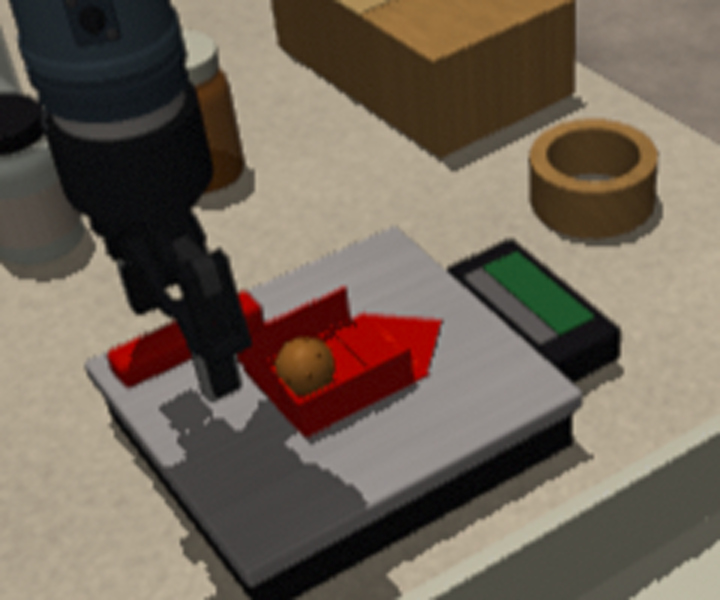

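Open and clear of the handle; walnut in the bowl (305,365). Retreat straight up.

```bash
python3 -m inch '[{"delta_pos":[0,0,-0.7],"turn":[0,0,0],"claw":0},{"delta_pos":[0,0,-2],"turn":[0,0,0],"claw":0},{"delta_pos":[0,0,-4],"turn":[0,0,0],"claw":0},{"delta_pos":[0,0,-6.5],"turn":[0,0,0],"claw":0},{"delta_pos":[0,0,-9.5],"turn":[0,0,0],"claw":0},{"delta_pos":[2,0,-12],"turn":[0,0,0],"claw":0},{"delta_pos":[3,0,-13],"turn":[0,0,0],"claw":0},{"delta_pos":[3,0,-13],"turn":[0,0,0],"claw":0},{"delta_pos":[3,0,-13],"turn":[0,0,0],"claw":0},{"delta_pos":[3,0,-13],"turn":[0,0,0],"claw":0}]'
python3 - <<'E'
from h import *
state()
T=cam("top"); cv2.imwrite("pics/o2.png",cv2.resize(T[0][120:320,100:340,::-1],None,fx=3,fy=3,interpolation=cv2.INTER_CUBIC))
S=cam("side"); cv2.imwrite("pics/o1.png",cv2.resize(S[0][60:260,100:340,::-1],None,fx=3,fy=3,interpolation=cv2.INTER_CUBIC))
E
```

```text
t: 17.92
eef_pos: [0.4035, 0.1635, 0.2473]
orientation: [0.037, 0.999, -0.0, 0.0]
contact_force: [0.3, -0.0, -0.9]
opening: 0.0855
t 17.92 pos [0.4035 0.1635 0.2473] yaw,-pitch,roll [-4.2001 -0.0166 -0.055 ] F [ 0.2684 -0.0358 -0.8909] M [-0.0187  0.0163  0.0037] open 0.0855 q [ 0.2397  0.0939 -0.2745  1.2024 -0.001   0.313 ]
```

View pics/o2.png

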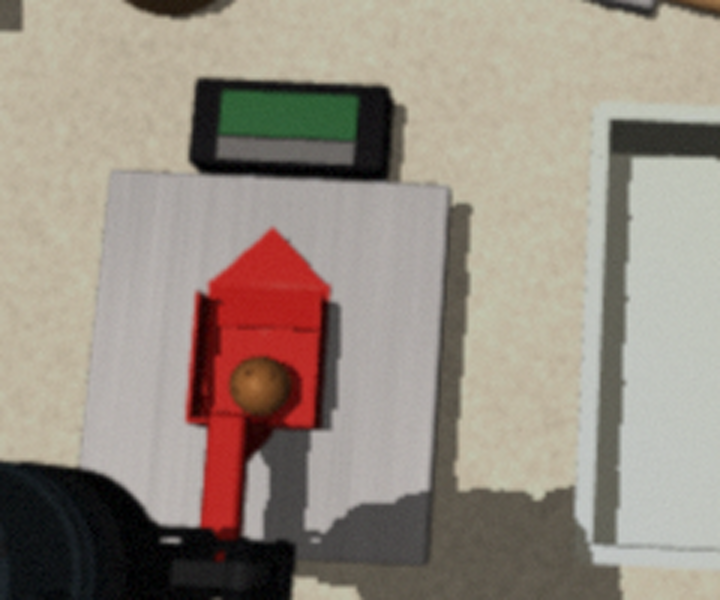

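View pics/o1.png

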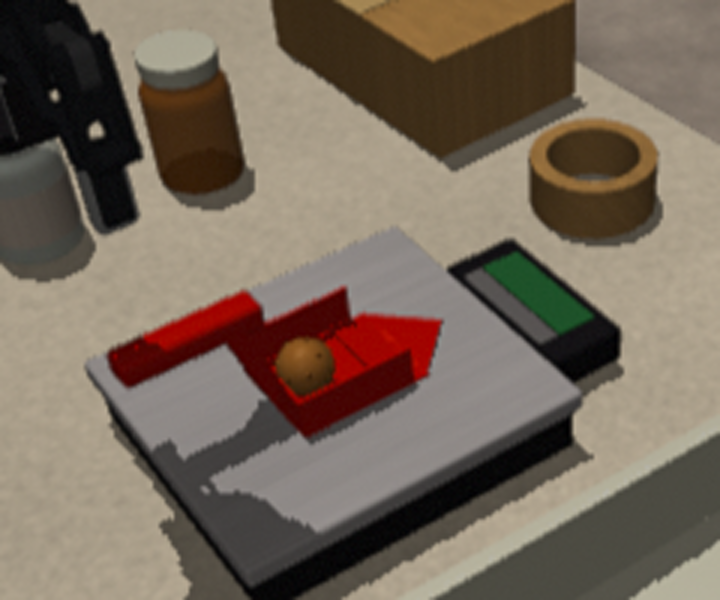

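Run:
```python
from h import *
T=cam("top");S=cam("side")
a=lambda p,o,s=3:((p[0]+.5)/s-.5+o[0],(p[1]+.5)/s-.5+o[1])
tip=onplane(T,a((273,228),(100,120)),.052);print("tip",tip,tri((T,S),(a((273,228),(100,120)),a((441,321),(100,60)))),"heelR",tri((T,S),(a((320,429),(100,120)),a((310,435),(100,60)))))
e=np.array([np.cos(np.radians(-4.2)),np.sin(np.radians(-4.2))]);print("COM-ish offset from centre",tip[:2]-.087*e-[.5205,.157])
print(env.finish_job())
```

```text
tip [0.6054 0.1516 0.052 ] [0.606  0.1518 0.0505] heelR [0.4787 0.1206 0.052 ]
COM-ish offset from centre [-0.0019  0.001 ]
the job is handed in; nothing more can be done
None
```

I took the scoop off the scale and pushed the walnut into the tote's far-left corner. There I slid the nose under it and tilted the nose up 14° so it rolled over the sill into the bowl. I then set the scoop back level near the middle of the platform, let go and backed off. I handed the job in at about 18 s of the 58 s allowed.

- **Placement:** in the last pictures the walnut is in the bowl behind the sill. The scoop's approximate balance point is about 2 mm from the platform's centre.
- **Level:** the underside measures 50.5 mm high at the tip and 52 mm at the rear. That fits standing level on the 50 mm platform, given the 2 mm calibration.
- **Clearance:** the gripper is open and clear of everything, with TCP height 0.247 m. It never touched the walnut, and the blue cap was still in place when last seen during the carry back.
- **Forces:** the wrist readings I took never passed about 11 N, but I only read them at the end of each move.
- **Disagreements:** two-camera and plane readings of the same points differed by 1 to 3 mm. The tip sat 1 to 2 mm left of the tool's axis, so I shifted 1 mm right before sliding under the walnut.

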